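Press a watch back home and park the press wheel on its mark

TASK

The watch lies face down in the case press with its press-fit back standing proud. Wind the handwheel clockwise until you feel the back go fully home, keep a firm load on it for a second without overloading the glass, then wind the wheel back until the pointer on its far rim stands at the rest tab, and let go. Leave the other things on the bench alone.

Things in the scene. Friction and masses are not known exactly. Their poses are not given: they have to be found in the camera images.
- press: silver C-frame case press bolted down: base 150 x 100 x 18 mm, column on the far side, head top at 135 mm, round scale plate 120 mm across with its top at 139 mm. Origin on the bench under the spindle axis; x points from the spindle to the column (away from the robot), z up. Turning the wheel 1 rad clockwise lowers the keyed, non-turning spindle and its nylon die 4.8 mm (30 mm a turn).
- wheel_grip (a point): centre of the steel handwheel, on its upright axis: 60 mm across, knurled rim 162 to 180 mm above the bench, this point at 171 mm. Turns in place, clockwise from above lowers the die; friction about 0.05 N m, and 0.0048 N m more per newton of die load (it is driven back by load when let go). Spindle end up to 22 mm above this point. Grip across the rim from above, fingertips over 150 mm.
- pointer_tip (a point): tip of the dark pointer on the wheel's far rim: an arm 6 mm wide and 4 mm thick, underside 158 mm up, reaches out to 50 mm from the axis and bends down to the plate. This point lies 50 mm from the axis, 143 mm up, and turns with the wheel; its working travel lies on the far side. Keep the fingers off the arm.
- rest_mark (a point): where the pointer tip must be when parked: 50 mm from the axis, 143 mm up, just inside the rest tab, a plain brass clip 7 mm wide with a fin, standing up to 147 mm, on the edge of the scale plate, 62 mm from the axis, on the far side, to the left as the robot sees it. The clip sits at a different angle each time.
- watch: steel watch head, 40 mm across, 10 mm high, face down in a white nylon nest under the die; origin at its underside centre, z up. The anvil's height is set by hand, so the gap to the die (1.4 to 7 mm) is not known exactly. The sprung die yields 1 mm per 60 N. The back starts to slide at 35 N and takes that all the way in; then the load climbs: 50 to 85 N seats it, over 100 N cracks the glass.
- back_top (a point): centre of the outer (upper) face of the steel case back, 34 mm across. 13.2 mm above the watch's origin when proud, 11.4 mm when fully home (1.8 mm travel); it then stays in by itself. Hidden from above by the die and head.
- tray: black ceramic tray, 130 x 90 x 14 mm, loose, origin at its underside centre
- blower: green silicone blower bulb, 58 mm across and 100 mm tall with its nozzle, loose, standing; origin at its underside centre
- loupe: steel eye loupe, 35 mm across and 33 mm tall, loose, standing in front of the press; origin at its underside centre
- parts_box_lid (a joint): hinged lid of the white plastic parts box (100 x 140 x 45 mm, right of the press), 0 rad closed, grows as it opens
There are look-alikes about, which are no part of the job. Of the things shaped like the press, the silver one is meant.

How it is judged:
By the outcome, as a careful person would: the job done as asked, in the order asked, and still so for the second after the job is handed in, with the robot touching nothing.
It also fails if it takes over 64 s, if anything falls off the work surface, if the arm or the gripper's body presses on something with over 40 N, if the wrist force passes 120 N, or if a joint passes its speed limit or range.

ROBOT

A 6-joint arm with a two-finger parallel gripper is mounted at the origin on the work surface. World frame = base frame: x ahead of the robot, y to its left, z up, the work surface at z = 0. Lengths are in mm, angles in degrees, forces in N, time in s.
With the tool pointing down it reaches from about 350 to 875 mm from the base axis. Payload 4.2 kg.
Tool frame: the origin (TCP) lies midway between the tips of the shut fingers; the grasp point (between the pads) lies bot.grip_depth behind it (bot.grip_depth is the distance from the TCP to the grasp point, in mm); z points along the fingers, y is the line along which they close (so a half turn about z gives the same grasp; the last joint's range is limited). The gripper opens to 85 mm and grips with 20 to 120 N. Pads are 22 mm wide; open, the fingers measure 114 mm over their backs; the gripper's body (76 mm by 85 mm) begins 54 mm behind the grasp point. The pads swing forward as they close: fully open they stand 13 mm farther back than shut.
Start: joints at [78.873, 22.042, 0.453, 0, -68.411, -14.817], TCP at [273.394, 562.01, 231.312] pointing down, gripper open.
Joint ranges: [-179.83, 179.83], [-69.29, 118.12], [-61.27, 80.66], [-181.25, 117.63], [-171.15, -9.14], [-177.46, 177.46]. Speed limits (degrees/s): [159.86, 159.86, 180, 180, 180, 180].

INTERFACE

Orientations are given as a 3x3 rotation matrix whose columns are the frame's x, y, z axes.
In Python, from cell import bot, capture, get_calibration, boxes_of gives the robot as it stands.
- The arm moves only by the shell command python3 -m pendant 'ROWS' [FORCE]. ROWS is JSON, a list of rows, each an object of numbers: "rx", "ry", "rz": the turn, a rotation vector about the tool's x, y, z in units of 6 degrees (1.0 is 6 degrees); "dx", "dy", "dz": the shift along the tool's x, y, z in units of 40 mm (1.0 is 40 mm); "gripper": the finger opening in mm, from 0 to 85.4. A call has exactly 8 rows; each row shifts and turns the commanded pose from where the row before left it, along the tool's axes as they then stand; what a row does not reach is not made up. A row lasts 1/12 s, in which the tool goes at most 41.7 mm and 7.16 degrees, less where a joint would pass 70% of its speed; a pose out of reach is approached as far as the arm can. A call is refused whole if a number of a shift passes 1 or a number of a turn 1, either way. A call with a gripper value outside its range is refused whole. The fingers move at their own pace and stop on an object; FORCE is the grip in N (left out, the last holds). Time passes only in rows, so rows that do not move let the fingers close, or fill a call up. It gives the time, the measured TCP pose, the force, the opening and the grip force at its end, in the units of the state.
- bot.read_state(): the state, without advancing time (a new reading comes with each control period).
- capture(name): name is "scene" or "top" or "wrist"; returns the picture (384x512x3 uint8, blue, green, red); there is no depth.
- get_calibration(name): a dict with "intrinsics" (3x3 intrinsics, pixels), "cam_to_world" (4x4, takes a point from camera to world coordinates). Camera axes: x right, y down, z forward; pixel columns grow to the right and rows downward; lengths in mm; the calibration is good to about 2 mm. A picture is of the moment at which its call begins: read the wrist's pose just before it. get_calibration takes no time and is no camera call; for the wrist camera it gives the pose at the moment of the call.
- bot.finish_job(): hands the job in; it is judged then, once.
Trained networks look in the newest picture that a camera, given by its name, has taken for a name from the list of things; names that differ only in an ending like _2 or _b are one class to them, and where a whole thing is asked for, a point or a joint stands for the part that bears it (a point fixed in the world has none). Each returns a list of dicts, best first, with "p" (0 to 1); they miss things now and then, are a little off and sometimes report something else, mostly with a low value. They report only what shows in the picture. A call takes as long as a camera call. They do not tell look-alikes from the thing itself.
- boxes_of(thing, camera): "box" ([centre column, centre row, width, height] as shares, 0 to 1, of the picture: columns of its width, rows of its height, round what is visible of it).
The state is a dict: "time": time; "joint_positions": joint angles; "qd": joint speeds; "joint_torque": joint torques, N m; "eef_pos": TCP position; "ee_rot": TCP orientation; "wrist_force": force on the tool from outside, world axes, zero at the start; "wrist_torque": the same for the moment, N m; "opening": finger opening in mm; "gripper_force": force on a finger pad.
Only numpy, scipy, OpenCV 4.12 (cv2) and the standard library are available. Lean on these libraries where they do the work, as an engineer would, in place of code of your own. Each camera call takes 0.05 s, during which the arm holds its last target. There are 200 camera calls.

## Working session

There is one attempt and no reset: what is moved stays moved. The work goes in short steps, Python scripts to look and compute and a shell command to move; the robot and the scene stay as the last step left them, time stands still between calls to the robot, and variables do not carry over. Pictures are saved under pics/ and viewed, at most 10 in all, crops included, and the job is handed in when it is done.

```bash
mkdir -p pics; ls; python3 - <<'E'
from cell import bot,capture,get_calibration,boxes_of
import cv2,numpy as np
ims=[]
for c in("scene","top"):
    im=capture(c);ims.append(im);cv2.imwrite(f"pics/{c}0.png",im)
    for t in("press","wheel_grip","pointer_tip","rest_mark","loupe","blower","tray","parts_box_lid"):
        try:print(c,t,[(np.round(np.array(d["box"])*[512,384,512,384]).astype(int).tolist(),round(d["p"],2)) for d in boxes_of(t,c)[:4]])
        except Exception as e:print(t,e)
    k=get_calibration(c);print(np.round(k["intrinsics"],1).tolist(),np.round(k["cam_to_world"],3).tolist())
s=bot.read_state();print(s["time"],s["eef_pos"],np.round(s["ee_rot"],3).tolist(),bot.grip_depth,s["wrist_force"])
E
```

```text
pics
scene press [([430, 251, 77, 91], 0.84), ([244, 155, 47, 64], 0.8), ([245, 242, 61, 86], 0.59)]
scene wheel_grip [([447, 224, 28, 29], 0.9), ([250, 216, 29, 27], 0.81), ([245, 133, 15, 15], 0.73)]
scene pointer_tip [([446, 225, 33, 31], 0.86), ([251, 217, 24, 30], 0.83), ([249, 132, 18, 15], 0.52)]
scene rest_mark [([297, 285, 64, 44], 0.72)]
scene loupe [([282, 233, 12, 19], 0.44)]
scene blower [([221, 215, 20, 26], 0.62)]
scene tray []
scene parts_box_lid [([160, 182, 46, 29], 0.71)]
[[365.3, 0.0, 260.6], [0.0, 365.3, 193.9], [0.0, 0.0, 1.0]] [[-0.738, 0.443, -0.51, 959.938], [0.675, 0.464, -0.574, 491.588], [-0.017, -0.767, -0.641, 794.738], [0.0, 0.0, 0.0, 1.0]]
top press [([236, 157, 35, 55], 0.94), ([342, 232, 48, 55], 0.89)]
top wheel_grip [([120, 268, 24, 24], 0.83), ([343, 238, 26, 20], 0.78), ([238, 155, 16, 22], 0.59)]
top pointer_tip [([238, 157, 19, 24], 0.69), ([343, 239, 28, 19], 0.69), ([119, 268, 23, 26], 0.56)]
top rest_mark []
top loupe [([240, 196, 13, 11], 0.63)]
top blower [([284, 163, 17, 19], 0.57)]
top tray [([195, 173, 28, 39], 0.79)]
top parts_box_lid [([364, 147, 54, 41], 0.56)]
[[374.5, 0.0, 250.8], [0.0, 374.5, 189.1], [0.0, 0.0, 1.0]] [[-0.027, -0.992, 0.126, 278.628], [-1.0, 0.028, 0.012, -87.552], [-0.015, -0.126, -0.992, 1290.216], [0.0, 0.0, 0.0, 1.0]]
0.9 [273.37234695 562.04258215 231.34083915] [[0.899, -0.437, 0.0], [-0.437, -0.899, 0.0], [-0.0, -0.0, -1.0]] 18.700000000000003 [-0.04413615  0.19961103  0.17431939]
```

```bash
python3 - <<'E'
import cv2,numpy as np
a=cv2.imread("pics/scene0.png");b=cv2.imread("pics/top0.png")
cv2.imwrite("pics/a.png",cv2.resize(a,(800,600),interpolation=3));cv2.imwrite("pics/b.png",cv2.resize(b,(800,600),interpolation=3))
E
```

```text
(no output)
```

View pics/a.png

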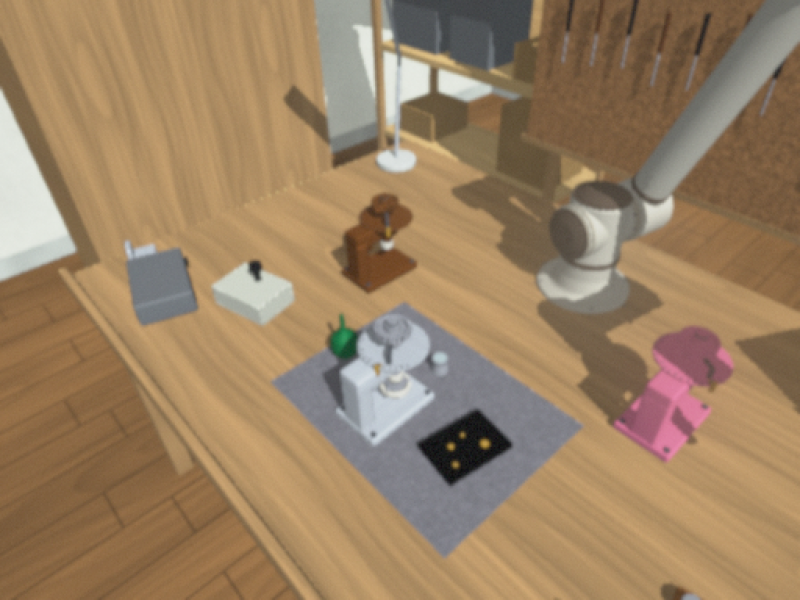

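View pics/b.png

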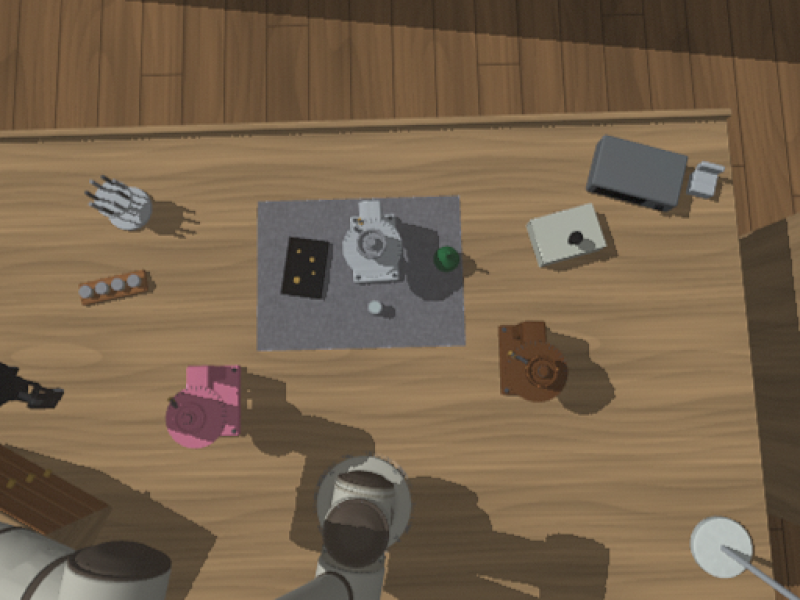

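The scene picture shows three presses (800x600 px): silver at (390,370) in scene and (372,243) in top, pink at (675,390)/(200,405), and brown at (380,240)/(535,360). The silver one on the grey mat, with loupe (375,307 top), blower and tray round it, is the one meant. Next: an enlarged crop and triangulation.

```bash
cat > h.py <<'E'
import numpy as np,cv2
from cell import bot,capture,get_calibration,boxes_of
def onz(k,uv,z):
    K=np.array(k["intrinsics"]);T=np.array(k["cam_to_world"])
    d=T[:3,:3]@np.linalg.solve(K,[uv[0],uv[1],1]);c=T[:3,3]
    return c+d*(z-c[2])/d[2]
def proj(k,P):
    K=np.array(k["intrinsics"]);T=np.array(k["cam_to_world"])
    p=(np.atleast_2d(P)-T[:3,3])@T[:3,:3]@K.T
    return p[:,:2]/p[:,2:]
E
python3 - <<'E'
from h import *
a=cv2.imread("pics/scene0.png")[190:295,200:300];b=cv2.imread("pics/top0.png")[115:215,185:300]
cv2.imwrite("pics/c.png",np.hstack([cv2.resize(a,(400,420),interpolation=2),cv2.resize(b,(400,420),interpolation=2)]))
for c,uv in(("scene",(250,216)),("top",(238,155))):
    print(c,onz(get_calibration(c),uv,175))
print(np.round(get_calibration("wrist")["cam_to_world"],3).tolist(),np.round(get_calibration("wrist")["intrinsics"],1).tolist())
E
```

```text
scene [543.24017148 -18.24170226 175.        ]
top [526.29127625 -38.5607552  175.        ]
[[-0.436, -0.865, -0.25, 336.15], [-0.9, 0.419, 0.121, 530.519], [0.0, 0.277, -0.961, 372.397], [0.0, 0.0, 0.0, 1.0]] [[337.8, 0.0, 251.2], [0.0, 337.8, 189.1], [0.0, 0.0, 1.0]]
```

View pics/c.png

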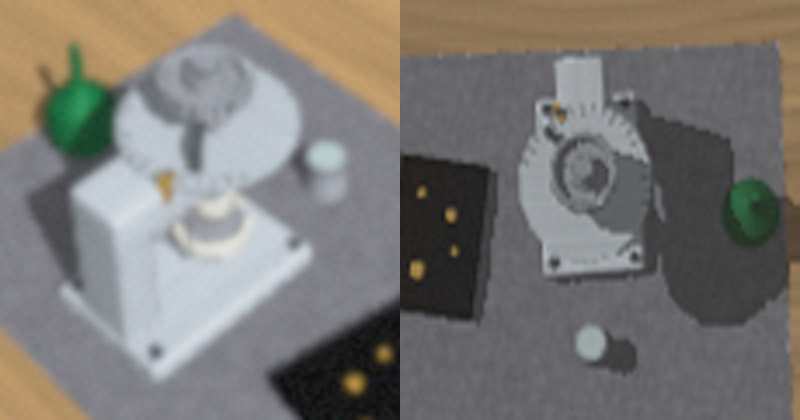

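Confirmed by the crop: silver press, wheel at about (583,172), brass clip at (558,112), and the dark pointer near (549,130). The pointer starts close to the clip. Now I'll compute positions.

```bash
python3 - <<'E'
from h import *
t=get_calibration("top");s=get_calibration("scene")
f=lambda x,y:((x-400)/400*115+185,y/4.2+115)
g=lambda x,y:(x/4+200,y/4+190)
print("wheel",onz(t,f(583,172),180),onz(s,g(203,75),180))
print("clip",onz(t,f(558,112),143),onz(s,g(167,183),143))
print("ptr",onz(t,f(549,130),150),onz(s,g(193,165),145))
print("plate",onz(t,f(584,188),139),onz(s,g(208,118),139))
R=bot.read_state()["ee_rot"]
for tgt in([[500,-37,300]]):print((R.T@(np.array(tgt)-bot.read_state()["eef_pos"]))/40)
E
```

```text
wheel [522.27903913 -37.54254322 180.        ] [527.82804512 -32.72656509 180.        ]
clip [576.82100474 -14.30648569 143.        ] [582.79613414  -5.49001799 143.        ]
ptr [561.55846748  -6.41009135 150.        ] [562.38000598  -4.57925376 145.        ]
plate [519.08823023 -36.32624892 139.        ] [523.95405604 -34.38356637 139.        ]
[11.64596476 10.98865163 -1.71752968]
```

```bash
python3 -m pendant '[{"dx":0.76,"dy":0.67,"dz":-0.107},{"dx":0.76,"dy":0.67,"dz":-0.107},{"dx":0.76,"dy":0.67,"dz":-0.107},{"dx":0.76,"dy":0.67,"dz":-0.107},{"dx":0.76,"dy":0.67,"dz":-0.107},{"dx":0.76,"dy":0.67,"dz":-0.107},{"dx":0.76,"dy":0.67,"dz":-0.107},{"dx":0.76,"dy":0.67,"dz":-0.107}]'
python3 -m pendant '[{"dx":0.76,"dy":0.67,"dz":-0.107},{"dx":0.76,"dy":0.67,"dz":-0.107},{"dx":0.76,"dy":0.67,"dz":-0.107},{"dx":0.76,"dy":0.67,"dz":-0.107},{"dx":0.76,"dy":0.67,"dz":-0.107},{"dx":0.76,"dy":0.67,"dz":-0.107},{"dx":0.76,"dy":0.67,"dz":-0.107},{"dx":0.76,"dy":0.67,"dz":-0.107}]'
python3 -m pendant '[{"rz":-1},{"rz":-1},{"rz":-1},{"rz":-1},{"rz":-1},{"rz":-1},{"rz":-1},{"rz":-1}]'
python3 -m pendant '[{"rz":-1},{"rz":-1},{"rz":-0.9},{},{},{},{},{}]'
python3 - <<'E'
from h import *
s=bot.read_state();print(s["time"],s["joint_positions"],s["eef_pos"],np.round(s["ee_rot"],3).tolist())
k=get_calibration("wrist");im=capture("wrist");cv2.imwrite("pics/w1.png",im);cv2.imwrite("pics/w1b.png",cv2.resize(im,(800,600),interpolation=2))
for t in("press","wheel_grip","pointer_tip","rest_mark"):
    print(t,[(np.round(np.array(d["box"])*[512,384,512,384]).astype(int).tolist(),round(d["p"],2)) for d in boxes_of(t,"wrist")[:4]])
np.savez("w1.npz",**{a:np.array(b) for a,b in k.items()})
E
```

```text
0.9 [ 7.88760626e+01  2.20402732e+01  4.54636908e-01  6.45501235e-05
 -6.84099005e+01 -1.48167859e+01] [273.37234695 562.04258215 231.34083915] [[0.899, -0.437, 0.0], [-0.437, -0.899, 0.0], [-0.0, -0.0, -1.0]]
press [([464, 94, 95, 175], 0.67)]
wheel_grip []
pointer_tip []
rest_mark []$[0]: bad value
$[0]: bad value
$[0]: bad value
$[0]: bad value
```

View pics/w1b.png

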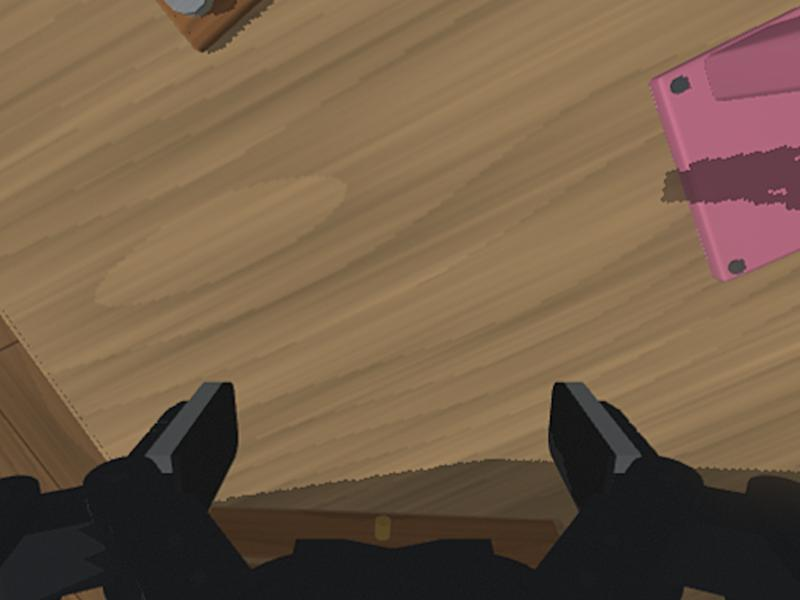

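The picture shows the arm hasn't moved: the rows were refused, so they probably need all keys.

```bash
python3 -m pendant '[{"rx":0,"ry":0,"rz":0,"dx":0.76,"dy":0.67,"dz":-0.107,"gripper":85},{"rx":0,"ry":0,"rz":0,"dx":0.76,"dy":0.67,"dz":-0.107,"gripper":85},{"rx":0,"ry":0,"rz":0,"dx":0.76,"dy":0.67,"dz":-0.107,"gripper":85},{"rx":0,"ry":0,"rz":0,"dx":0.76,"dy":0.67,"dz":-0.107,"gripper":85},{"rx":0,"ry":0,"rz":0,"dx":0.76,"dy":0.67,"dz":-0.107,"gripper":85},{"rx":0,"ry":0,"rz":0,"dx":0.76,"dy":0.67,"dz":-0.107,"gripper":85},{"rx":0,"ry":0,"rz":0,"dx":0.76,"dy":0.67,"dz":-0.107,"gripper":85},{"rx":0,"ry":0,"rz":0,"dx":0.76,"dy":0.67,"dz":-0.107,"gripper":85}]'
```

```text
time: 1.82
eef_pos: [398.6, 260.9, 266.1]
ee_rot: [[0.9, -0.437, 0.001], [-0.437, -0.9, 0.001], [0.0, -0.001, -1.0]]
wrist_force: [1.2, 0.8, 0.6]
opening: 85.0
gripper_force: 0.0
```

```bash
python3 -m pendant '[{"rx":0,"ry":0,"rz":0,"dx":0.76,"dy":0.67,"dz":-0.107,"gripper":85},{"rx":0,"ry":0,"rz":0,"dx":0.76,"dy":0.67,"dz":-0.107,"gripper":85},{"rx":0,"ry":0,"rz":0,"dx":0.76,"dy":0.67,"dz":-0.107,"gripper":85},{"rx":0,"ry":0,"rz":0,"dx":0.76,"dy":0.67,"dz":-0.107,"gripper":85},{"rx":0,"ry":0,"rz":0,"dx":0.76,"dy":0.67,"dz":-0.107,"gripper":85},{"rx":0,"ry":0,"rz":0,"dx":0.76,"dy":0.67,"dz":-0.107,"gripper":85},{"rx":0,"ry":0,"rz":0,"dx":0.76,"dy":0.67,"dz":-0.107,"gripper":85},{"rx":0,"ry":0,"rz":0,"dx":0.76,"dy":0.67,"dz":-0.107,"gripper":85}]'
python3 -m pendant '[{"rx":0,"ry":0,"rz":-1,"dx":0,"dy":0,"dz":0,"gripper":85},{"rx":0,"ry":0,"rz":-1,"dx":0,"dy":0,"dz":0,"gripper":85},{"rx":0,"ry":0,"rz":-1,"dx":0,"dy":0,"dz":0,"gripper":85},{"rx":0,"ry":0,"rz":-1,"dx":0,"dy":0,"dz":0,"gripper":85},{"rx":0,"ry":0,"rz":-1,"dx":0,"dy":0,"dz":0,"gripper":85},{"rx":0,"ry":0,"rz":-1,"dx":0,"dy":0,"dz":0,"gripper":85},{"rx":0,"ry":0,"rz":-1,"dx":0,"dy":0,"dz":0,"gripper":85},{"rx":0,"ry":0,"rz":-1,"dx":0,"dy":0,"dz":0,"gripper":85}]'
python3 -m pendant '[{"rx":0,"ry":0,"rz":-1,"dx":0,"dy":0,"dz":0,"gripper":85},{"rx":0,"ry":0,"rz":-1,"dx":0,"dy":0,"dz":0,"gripper":85},{"rx":0,"ry":0,"rz":-0.8,"dx":0,"dy":0,"dz":0,"gripper":85},{"rx":0,"ry":0,"rz":0,"dx":0,"dy":0,"dz":0,"gripper":85},{"rx":0,"ry":0,"rz":0,"dx":0,"dy":0,"dz":0,"gripper":85},{"rx":0,"ry":0,"rz":0,"dx":0,"dy":0,"dz":0,"gripper":85},{"rx":0,"ry":0,"rz":0,"dx":0,"dy":0,"dz":0,"gripper":85},{"rx":0,"ry":0,"rz":0,"dx":0,"dy":0,"dz":0,"gripper":85}]'
python3 - <<'E'
from h import *
s=bot.read_state();print(s["time"],np.round(s["joint_positions"],1),s["eef_pos"],np.round(s["ee_rot"],3).tolist())
k=get_calibration("wrist");im=capture("wrist");cv2.imwrite("pics/w1.png",im);cv2.imwrite("pics/w1b.png",cv2.resize(im,(800,600),interpolation=2))
for t in("press","wheel_grip","pointer_tip","rest_mark"):
    print(t,[(np.round(np.array(d["box"])*[512,384,512,384]).astype(int).tolist(),round(d["p"],2)) for d in boxes_of(t,"wrist")[:4]])
np.savez("w1.npz",**{a:np.array(b) for a,b in k.items()})
E
```

```text
time: 2.48
eef_pos: [523.5, -38.4, 300.4]
ee_rot: [[0.899, -0.437, 0.001], [-0.437, -0.899, 0.0], [0.001, -0.001, -1.0]]
wrist_force: [1.0, 1.8, 0.0]
opening: 85.2
gripper_force: 0.0
time: 3.15
eef_pos: [523.1, -36.4, 299.9]
ee_rot: [[0.925, 0.38, 0.0], [0.38, -0.925, 0.0], [0.0, 0.0, -1.0]]
wrist_force: [-0.5, -0.7, -0.1]
opening: 85.2
gripper_force: 0.0
time: 3.82
eef_pos: [523.2, -36.4, 299.8]
ee_rot: [[0.779, 0.627, 0.0], [0.627, -0.779, -0.0], [0.0, 0.0, -1.0]]
wrist_force: [0.7, 0.2, -0.1]
opening: 84.6
gripper_force: 0.0
3.8167 [ 13.8   9.7  -6.8   0.  -73.5 115. ] [523.20269835 -36.3801115  299.82980317] [[0.779, 0.627, 0.0], [0.627, -0.779, -0.0], [0.0, 0.0, -1.0]]
press [([261, 143, 151, 172], 0.6), ([331, 349, 34, 28], 0.57)]
wheel_grip [([253, 163, 75, 99], 0.95)]
pointer_tip [([256, 164, 75, 100], 0.87)]
rest_mark []
```

View pics/w1b.png

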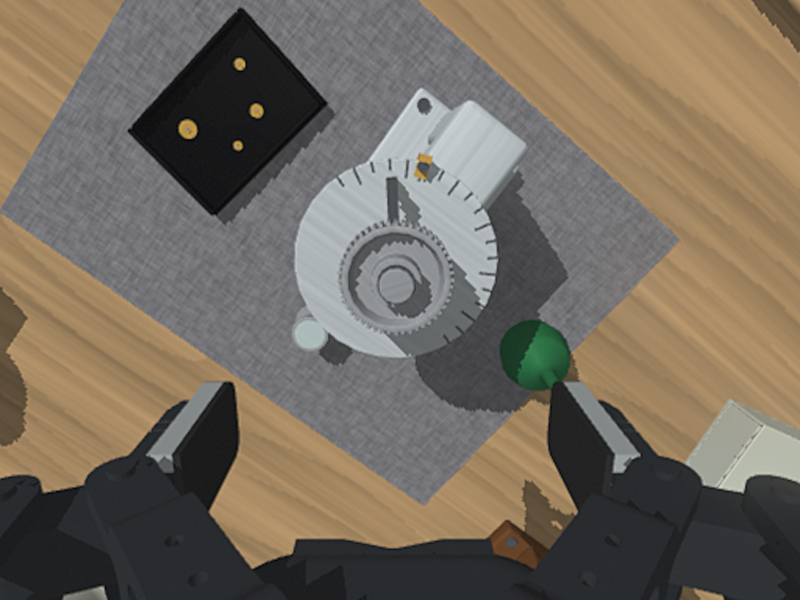

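The wrist view shows the wheel rim centred at (396,277), the plate centre at (396,257), the pointer end at (391,178), the brass clip at (424,166), and no obstacles near the wheel.

```bash
python3 - <<'E'
from h import *
k=dict(np.load("w1.npz"));q=0.64
P=lambda x,y,z:onz(k,(x*q,y*q),z)
w=P(396.5,277.5,180);p=P(396,257,139);sp=P(396,285,190)
print("wheel",w,"plate",p,"spindle",sp)
c=(w+p)/2
for n,x,y,z in(("ptr top",392,178,161),("ptr low",392,178,145),("clip",424,166,143),("clip hi",425,155,143),("clip lo",423,178,143)):
    v=P(x,y,z)-c;print(n,np.hypot(*v[:2]),np.degrees(np.arctan2(v[1],v[0])))
im=cv2.imread("pics/w1.png")[90:235,180:325];cv2.imwrite("pics/d.png",cv2.resize(im,(600,600),interpolation=2))
s=bot.read_state();print((s["ee_rot"].T@(np.r_[c[:2],152]-s["eef_pos"])))
E
```

```text
wheel [527.51143256 -35.87061084 180.        ] plate [529.04721716 -34.62872888 139.        ] spindle [526.31760243 -36.42918232 190.        ]
ptr top 47.465915098604526 41.67163619414494
ptr low 46.47125793989419 41.75182409630644
clip 54.88599569934845 22.7750236397744
clip hi 60.6259219109868 23.898178328281077
clip lo 48.59600156813972 21.171418432046597
[  4.67979946   2.33074643 147.76425764]
```

View pics/d.png

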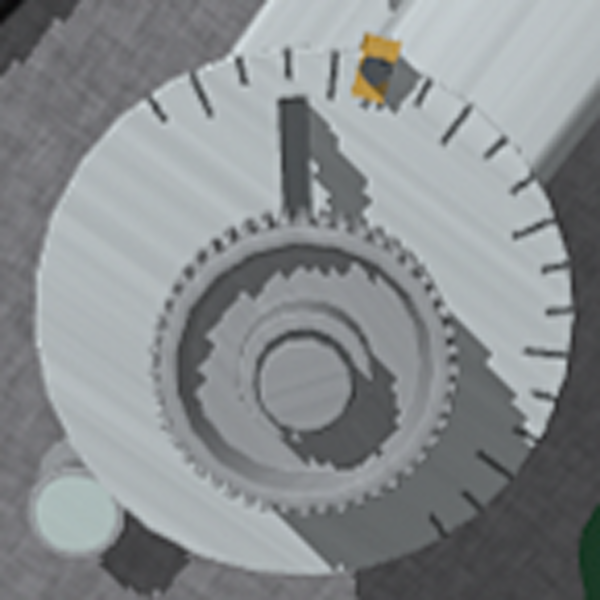

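```bash
python3 -m pendant '[{"rx":0,"ry":0,"rz":0,"dx":0.09,"dy":0.05,"dz":0.4,"gripper":85},{"rx":0,"ry":0,"rz":0,"dx":0,"dy":0,"dz":0.6,"gripper":85},{"rx":0,"ry":0,"rz":0,"dx":0,"dy":0,"dz":0.6,"gripper":85},{"rx":0,"ry":0,"rz":0,"dx":0,"dy":0,"dz":0.6,"gripper":85},{"rx":0,"ry":0,"rz":0,"dx":0,"dy":0,"dz":0.2,"gripper":85},{"rx":0,"ry":0,"rz":0,"dx":0,"dy":0,"dz":0,"gripper":85},{"rx":0,"ry":0,"rz":0,"dx":0,"dy":0,"dz":0,"gripper":85},{"rx":0,"ry":0,"rz":0,"dx":0,"dy":0,"dz":0,"gripper":85}]'
python3 - <<'E'
from h import *
s=bot.read_state()
k=get_calibration("wrist");im=capture("wrist");cv2.imwrite("pics/w2.png",im);cv2.imwrite("pics/w2b.png",cv2.resize(im,(800,600),interpolation=2))
np.savez("w2.npz",**{a:np.array(b) for a,b in k.items()})
E
```

```text
time: 4.73
eef_pos: [528.5, -35.6, 205.5]
ee_rot: [[0.778, 0.628, 0.003], [0.628, -0.778, 0.0], [0.003, 0.002, -1.0]]
wrist_force: [-0.6, 0.4, 0.1]
opening: 85.0
gripper_force: 0.0
```

View pics/w2b.png

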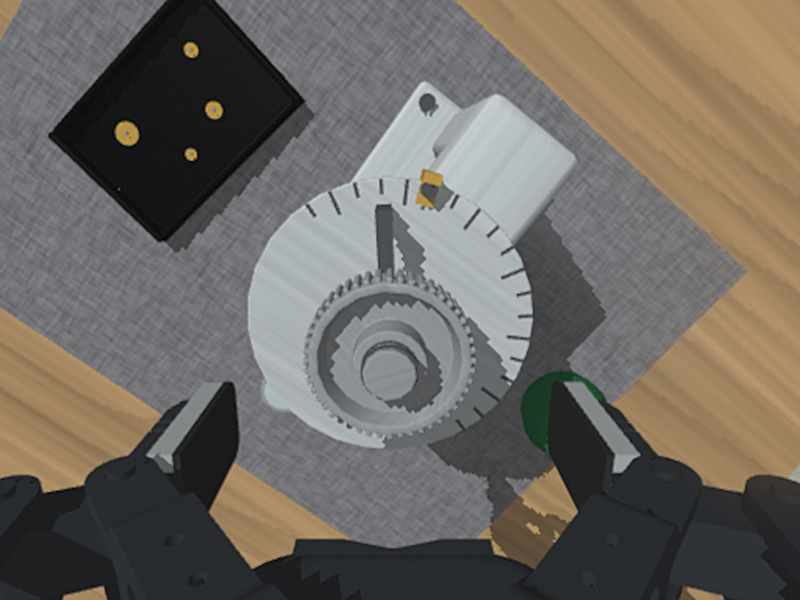

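The near view has the wheel rim centred at (390,354) between the fingers (mid column 392), pointer at (384,210), clip at (430,188).

```bash
python3 - <<'E'
from h import *
k=dict(np.load("w2.npz"));q=0.64;s=bot.read_state();R=s["ee_rot"]
P=lambda x,y,z:onz(k,(x*q,y*q),z)
for n,x,y,z in(("wheel",390,354,180),("plate",390.5,313,139),("clip",430,188,143),("ptr",384,206,161)):
    v=P(x,y,z);print(n,v,"tool",R.T@(v-s["eef_pos"]))
print(s["wrist_torque"],s["wrist_force"])
E
```

```text
wheel [528.72612542 -34.71170472 180.        ] tool [ 0.72884106 -0.47278326 25.57387885]
plate [529.87078904 -33.91055472 139.        ] tool [ 2.00524722 -0.45680334 66.57781315]
clip [579.06617366 -13.48326366 143.        ] tool [53.13773516 14.51986022 62.75311536]
ptr [564.52057017  -3.08413151 161.        ] tool [48.39079622 -2.67026714 44.70643637]
[ 0.00440774 -0.00949671 -0.01111801] [0.02235744 0.45252414 0.4601648 ]
```

```bash
python3 -m pendant '[{"rx":0,"ry":0,"rz":0,"dx":0.02,"dy":-0.01,"dz":0.5,"gripper":85},{"rx":0,"ry":0,"rz":0,"dx":0,"dy":0,"dz":0.5,"gripper":85},{"rx":0,"ry":0,"rz":0,"dx":0,"dy":0,"dz":0.41,"gripper":85},{"rx":0,"ry":0,"rz":0,"dx":0,"dy":0,"dz":0,"gripper":85},{"rx":0,"ry":0,"rz":0,"dx":0,"dy":0,"dz":0,"gripper":70},{"rx":0,"ry":0,"rz":0,"dx":0,"dy":0,"dz":0,"gripper":64},{"rx":0,"ry":0,"rz":0,"dx":0,"dy":0,"dz":0,"gripper":62},{"rx":0,"ry":0,"rz":0,"dx":0,"dy":0,"dz":0,"gripper":62}]' 25
python3 -m pendant '[{"rx":0,"ry":0,"rz":0,"dx":0,"dy":0,"dz":0,"gripper":50},{"rx":0,"ry":0,"rz":0,"dx":0,"dy":0,"dz":0,"gripper":50},{"rx":0,"ry":0,"rz":0,"dx":0,"dy":0,"dz":0,"gripper":50},{"rx":0,"ry":0,"rz":0,"dx":0,"dy":0,"dz":0,"gripper":50},{"rx":0,"ry":0,"rz":0,"dx":0,"dy":0,"dz":0,"gripper":50},{"rx":0,"ry":0,"rz":0,"dx":0,"dy":0,"dz":0,"gripper":50},{"rx":0,"ry":0,"rz":0,"dx":0,"dy":0,"dz":0,"gripper":50},{"rx":0,"ry":0,"rz":0,"dx":0,"dy":0,"dz":0,"gripper":50}]' 25
cat > st.py <<'E'
from h import *
s=bot.read_state();R=s["ee_rot"];print(round(s["time"],2),"yaw_x",np.round(np.degrees(np.arctan2(R[1,0],R[0,0])),2),"pos",np.round(s["eef_pos"],2),"F",np.round(s["wrist_force"],1),"T",np.round(s["wrist_torque"],3),"Ttool",np.round(R.T@s["wrist_torque"],3),"Ftool",np.round(R.T@s["wrist_force"],1),s["opening"],s["gripper_force"],"j6",round(s["joint_positions"][5],1))
E
python3 st.py
```

```text
time: 5.45
eef_pos: [528.5, -34.7, 148.8]
ee_rot: [[0.779, 0.627, 0.003], [0.627, -0.779, 0.0], [0.002, 0.001, -1.0]]
wrist_force: [0.7, -1.1, -0.1]
opening: 62.1
gripper_force: 0.0
time: 6.12
eef_pos: [528.1, -34.4, 148.8]
ee_rot: [[0.779, 0.628, 0.002], [0.628, -0.779, 0.001], [0.002, 0.001, -1.0]]
wrist_force: [-3.0, 2.0, 5.7]
opening: 59.2
gripper_force: 26.7
6.12 yaw_x 38.87 pos [528.08 -34.44 148.81] F [-3.   2.   5.7] T [ 0.738  0.689 -0.073] Ttool [ 1.007 -0.074  0.074] Ftool [-1.1 -3.4 -5.7] 59.2096129755101 26.662849187850952 j6 115.0
```

```bash
python3 -m pendant '[{"rx":0,"ry":0,"rz":0,"dx":0,"dy":0,"dz":0,"gripper":50},{"rx":0,"ry":0,"rz":0,"dx":0,"dy":0,"dz":0,"gripper":50},{"rx":0,"ry":0,"rz":0.4,"dx":0,"dy":0,"dz":0,"gripper":50},{"rx":0,"ry":0,"rz":0.4,"dx":0,"dy":0,"dz":0,"gripper":50},{"rx":0,"ry":0,"rz":0.4,"dx":0,"dy":0,"dz":0,"gripper":50},{"rx":0,"ry":0,"rz":0.4,"dx":0,"dy":0,"dz":0,"gripper":50},{"rx":0,"ry":0,"rz":0.4,"dx":0,"dy":0,"dz":0,"gripper":50},{"rx":0,"ry":0,"rz":0.4,"dx":0,"dy":0,"dz":0,"gripper":50}]' 70 >/dev/null; python3 st.py
python3 -m pendant '[{"rx":0,"ry":0,"rz":0.2,"dx":0,"dy":0,"dz":0,"gripper":50},{"rx":0,"ry":0,"rz":0.2,"dx":0,"dy":0,"dz":0,"gripper":50},{"rx":0,"ry":0,"rz":0.2,"dx":0,"dy":0,"dz":0,"gripper":50},{"rx":0,"ry":0,"rz":0.2,"dx":0,"dy":0,"dz":0,"gripper":50},{"rx":0,"ry":0,"rz":0.2,"dx":0,"dy":0,"dz":0,"gripper":50},{"rx":0,"ry":0,"rz":0.2,"dx":0,"dy":0,"dz":0,"gripper":50},{"rx":0,"ry":0,"rz":0.2,"dx":0,"dy":0,"dz":0,"gripper":50},{"rx":0,"ry":0,"rz":0.2,"dx":0,"dy":0,"dz":0,"gripper":50}]' 70 >/dev/null; python3 st.py
```

```text
6.78 yaw_x 24.39 pos [528.38 -34.88 149.15] F [-1.3  0.   7.4] T [0.263 0.534 0.092] Ttool [ 0.46  -0.378 -0.091] Ftool [-1.2 -0.5 -7.4] 58.41124300823805 73.44839215278625 j6 100.5
7.45 yaw_x 14.84 pos [528.5  -35.22 149.14] F [-0.6 -1.   7. ] T [-0.142  0.481  0.004] Ttool [-0.014 -0.501 -0.005] Ftool [-0.8  0.8 -7. ] 58.1430034218417 73.45417141914368 j6 91.0
```

```bash
cat > st.py <<'E'
from h import *
T=[];F=[];J=[]
for i in range(5):
    s=bot.read_state();T.append(s["wrist_torque"]);F.append(s["wrist_force"]);J.append(s["joint_torque"][5])
    if i<4:capture("top")
R=s["ee_rot"];print(round(s["time"],2),"yaw",np.round(np.degrees(np.arctan2(R[1,0],R[0,0])),2),"pos",np.round(s["eef_pos"],2),"F",np.round(np.mean(F,0),1),"T",np.round(np.mean(T,0),3),"Tz",np.round(np.array(T)[:,2],3),"j6T",np.round(J,3))
E
python3 st.py
python3 -m pendant '[{"rx":0,"ry":0,"rz":0.2,"dx":0,"dy":0,"dz":0,"gripper":50},{"rx":0,"ry":0,"rz":0.2,"dx":0,"dy":0,"dz":0,"gripper":50},{"rx":0,"ry":0,"rz":0.2,"dx":0,"dy":0,"dz":0,"gripper":50},{"rx":0,"ry":0,"rz":0.2,"dx":0,"dy":0,"dz":0,"gripper":50},{"rx":0,"ry":0,"rz":0.2,"dx":0,"dy":0,"dz":0,"gripper":50},{"rx":0,"ry":0,"rz":0.2,"dx":0,"dy":0,"dz":0,"gripper":50},{"rx":0,"ry":0,"rz":0.2,"dx":0,"dy":0,"dz":0,"gripper":50},{"rx":0,"ry":0,"rz":0.2,"dx":0,"dy":0,"dz":0,"gripper":50}]' 70 >/dev/null; python3 st.py
```

```text
7.65 yaw 14.87 pos [528.5  -35.21 149.17] F [-1.5 -0.8  6.4] T [-0.123  0.445 -0.043] Tz [ 0.004 -0.089 -0.025 -0.04  -0.066] j6T [ 0.124  0.002 -0.002  0.049  0.061]
8.52 yaw 5.28 pos [528.57 -35.55 149.17] F [-1.3 -2.2  6.2] T [-0.51   0.258 -0.039] Tz [ 0.003 -0.012 -0.077 -0.002 -0.108] j6T [ 0.12  -0.002 -0.005  0.045  0.057]
```

```bash

python3 -m pendant '[{"rx":0,"ry":0,"rz":0.2,"dx":0,"dy":0,"dz":0,"gripper":50},{"rx":0,"ry":0,"rz":0.2,"dx":0,"dy":0,"dz":0,"gripper":50},{"rx":0,"ry":0,"rz":0.2,"dx":0,"dy":0,"dz":0,"gripper":50},{"rx":0,"ry":0,"rz":0.2,"dx":0,"dy":0,"dz":0,"gripper":50},{"rx":0,"ry":0,"rz":0.2,"dx":0,"dy":0,"dz":0,"gripper":50},{"rx":0,"ry":0,"rz":0.2,"dx":0,"dy":0,"dz":0,"gripper":50},{"rx":0,"ry":0,"rz":0.2,"dx":0,"dy":0,"dz":0,"gripper":50},{"rx":0,"ry":0,"rz":0.2,"dx":0,"dy":0,"dz":0,"gripper":50}]' 70 >/dev/null; python3 st.py
```

```text
9.38 yaw -4.32 pos [528.56 -35.92 149.16] F [-0.6 -3.7  5.8] T [-0.892  0.188 -0.035] Tz [ 0.042 -0.057 -0.081 -0.057 -0.02 ] j6T [ 0.116 -0.005 -0.009  0.042  0.054]
```

```bash

python3 -m pendant '[{"rx":0,"ry":0,"rz":0.2,"dx":0,"dy":0,"dz":0,"gripper":50},{"rx":0,"ry":0,"rz":0.2,"dx":0,"dy":0,"dz":0,"gripper":50},{"rx":0,"ry":0,"rz":0.2,"dx":0,"dy":0,"dz":0,"gripper":50},{"rx":0,"ry":0,"rz":0.2,"dx":0,"dy":0,"dz":0,"gripper":50},{"rx":0,"ry":0,"rz":0.2,"dx":0,"dy":0,"dz":0,"gripper":50},{"rx":0,"ry":0,"rz":0.2,"dx":0,"dy":0,"dz":0,"gripper":50},{"rx":0,"ry":0,"rz":0.2,"dx":0,"dy":0,"dz":0,"gripper":50},{"rx":0,"ry":0,"rz":0.2,"dx":0,"dy":0,"dz":0,"gripper":50}]' 70 >/dev/null; python3 st.py
```

```text
10.25 yaw -13.93 pos [528.49 -36.26 149.16] F [-0.6 -5.2  5.4] T [-1.256  0.133 -0.033] Tz [ 0.05  -0.033 -0.067 -0.052 -0.063] j6T [ 0.114 -0.008 -0.012  0.039  0.051]
```

```bash

python3 -m pendant '[{"rx":0,"ry":0,"rz":0.2,"dx":0,"dy":0,"dz":0,"gripper":50},{"rx":0,"ry":0,"rz":0.2,"dx":0,"dy":0,"dz":0,"gripper":50},{"rx":0,"ry":0,"rz":0.2,"dx":0,"dy":0,"dz":0,"gripper":50},{"rx":0,"ry":0,"rz":0.2,"dx":0,"dy":0,"dz":0,"gripper":50},{"rx":0,"ry":0,"rz":0.2,"dx":0,"dy":0,"dz":0,"gripper":50},{"rx":0,"ry":0,"rz":0.2,"dx":0,"dy":0,"dz":0,"gripper":50},{"rx":0,"ry":0,"rz":0.2,"dx":0,"dy":0,"dz":0,"gripper":50},{"rx":0,"ry":0,"rz":0.2,"dx":0,"dy":0,"dz":0,"gripper":50}]' 70 >/dev/null; python3 st.py
```

```text
11.12 yaw -23.5 pos [528.39 -36.58 149.17] F [-0.7 -6.9  5.1] T [-1.599  0.137  0.115] Tz [0.219 0.162 0.022 0.115 0.056] j6T [-0.023 -0.146 -0.149 -0.097 -0.085]
```

j6 torque is a clean signal: contact began near yaw −18°, load about 28 N now. I expect the plateau at about 35 N until yaw −46°.

```bash

python3 -m pendant '[{"rx":0,"ry":0,"rz":0.2,"dx":0,"dy":0,"dz":0,"gripper":50},{"rx":0,"ry":0,"rz":0.2,"dx":0,"dy":0,"dz":0,"gripper":50},{"rx":0,"ry":0,"rz":0.2,"dx":0,"dy":0,"dz":0,"gripper":50},{"rx":0,"ry":0,"rz":0.2,"dx":0,"dy":0,"dz":0,"gripper":50},{"rx":0,"ry":0,"rz":0.2,"dx":0,"dy":0,"dz":0,"gripper":50},{"rx":0,"ry":0,"rz":0.2,"dx":0,"dy":0,"dz":0,"gripper":50},{"rx":0,"ry":0,"rz":0.2,"dx":0,"dy":0,"dz":0,"gripper":50},{"rx":0,"ry":0,"rz":0.2,"dx":0,"dy":0,"dz":0,"gripper":50}]' 70 >/dev/null; python3 st.py
```

```text
11.98 yaw -33.09 pos [528.21 -36.9  149.16] F [-1.5 -7.4  5.7] T [-1.916  0.137  0.132] Tz [0.25  0.118 0.152 0.079 0.063] j6T [-0.056 -0.177 -0.179 -0.128 -0.116]
```

```bash

python3 -m pendant '[{"rx":0,"ry":0,"rz":0.2,"dx":0,"dy":0,"dz":0,"gripper":50},{"rx":0,"ry":0,"rz":0.2,"dx":0,"dy":0,"dz":0,"gripper":50},{"rx":0,"ry":0,"rz":0.2,"dx":0,"dy":0,"dz":0,"gripper":50},{"rx":0,"ry":0,"rz":0.2,"dx":0,"dy":0,"dz":0,"gripper":50},{"rx":0,"ry":0,"rz":0.2,"dx":0,"dy":0,"dz":0,"gripper":50},{"rx":0,"ry":0,"rz":0.2,"dx":0,"dy":0,"dz":0,"gripper":50},{"rx":0,"ry":0,"rz":0.2,"dx":0,"dy":0,"dz":0,"gripper":50},{"rx":0,"ry":0,"rz":0.2,"dx":0,"dy":0,"dz":0,"gripper":50}]' 70 >/dev/null; python3 st.py
```

```text
12.85 yaw -42.69 pos [527.94 -37.17 149.15] F [-0.9 -8.6  5.8] T [-2.183  0.219  0.149] Tz [0.236 0.13  0.141 0.169 0.067] j6T [-0.057 -0.178 -0.18  -0.129 -0.117]
```

```bash

python3 -m pendant '[{"rx":0,"ry":0,"rz":0.1,"dx":0,"dy":0,"dz":0,"gripper":50},{"rx":0,"ry":0,"rz":0.1,"dx":0,"dy":0,"dz":0,"gripper":50},{"rx":0,"ry":0,"rz":0.1,"dx":0,"dy":0,"dz":0,"gripper":50},{"rx":0,"ry":0,"rz":0.1,"dx":0,"dy":0,"dz":0,"gripper":50},{"rx":0,"ry":0,"rz":0.1,"dx":0,"dy":0,"dz":0,"gripper":50},{"rx":0,"ry":0,"rz":0.1,"dx":0,"dy":0,"dz":0,"gripper":50},{"rx":0,"ry":0,"rz":0.1,"dx":0,"dy":0,"dz":0,"gripper":50},{"rx":0,"ry":0,"rz":0.1,"dx":0,"dy":0,"dz":0,"gripper":50}]' 70 >/dev/null; python3 st.py
```

```text
13.72 yaw -47.49 pos [527.85 -37.3  149.13] F [-1.7 -9.   6.2] T [-2.304  0.294  0.168] Tz [0.26  0.127 0.19  0.149 0.117] j6T [-0.152 -0.176 -0.16  -0.139 -0.134]
```

```bash

python3 -m pendant '[{"rx":0,"ry":0,"rz":0.1,"dx":0,"dy":0,"dz":0,"gripper":50},{"rx":0,"ry":0,"rz":0.1,"dx":0,"dy":0,"dz":0,"gripper":50},{"rx":0,"ry":0,"rz":0.1,"dx":0,"dy":0,"dz":0,"gripper":50},{"rx":0,"ry":0,"rz":0.1,"dx":0,"dy":0,"dz":0,"gripper":50},{"rx":0,"ry":0,"rz":0.1,"dx":0,"dy":0,"dz":0,"gripper":50},{"rx":0,"ry":0,"rz":0.1,"dx":0,"dy":0,"dz":0,"gripper":50},{"rx":0,"ry":0,"rz":0,"dx":0,"dy":0,"dz":0,"gripper":50},{"rx":0,"ry":0,"rz":0,"dx":0,"dy":0,"dz":0,"gripper":50}]' 70 >/dev/null; python3 st.py
```

```text
14.58 yaw -51.08 pos [527.74 -37.37 149.14] F [-2.2 -8.9  5.9] T [-2.34   0.343  0.193] Tz [0.145 0.242 0.161 0.188 0.229] j6T [-0.202 -0.2   -0.2   -0.2   -0.2  ]
```

```bash

python3 -m pendant '[{"rx":0,"ry":0,"rz":0.1,"dx":0,"dy":0,"dz":0,"gripper":50},{"rx":0,"ry":0,"rz":0.1,"dx":0,"dy":0,"dz":0,"gripper":50},{"rx":0,"ry":0,"rz":0.1,"dx":0,"dy":0,"dz":0,"gripper":50},{"rx":0,"ry":0,"rz":0.1,"dx":0,"dy":0,"dz":0,"gripper":50},{"rx":0,"ry":0,"rz":0,"dx":0,"dy":0,"dz":0,"gripper":50},{"rx":0,"ry":0,"rz":0,"dx":0,"dy":0,"dz":0,"gripper":50},{"rx":0,"ry":0,"rz":0,"dx":0,"dy":0,"dz":0,"gripper":50},{"rx":0,"ry":0,"rz":0,"dx":0,"dy":0,"dz":0,"gripper":50}]' 70 >/dev/null; python3 st.py
```

```text
15.45 yaw -53.47 pos [527.66 -37.47 149.16] F [-1.6 -9.2  6.4] T [-2.393  0.36   0.232] Tz [0.249 0.232 0.235 0.22  0.222] j6T [-0.244 -0.244 -0.244 -0.244 -0.244]
```

```bash

python3 -m pendant '[{"rx":0,"ry":0,"rz":0.1,"dx":0,"dy":0,"dz":0,"gripper":50},{"rx":0,"ry":0,"rz":0.1,"dx":0,"dy":0,"dz":0,"gripper":50},{"rx":0,"ry":0,"rz":0,"dx":0,"dy":0,"dz":0,"gripper":50},{"rx":0,"ry":0,"rz":0,"dx":0,"dy":0,"dz":0,"gripper":50},{"rx":0,"ry":0,"rz":0,"dx":0,"dy":0,"dz":0,"gripper":50},{"rx":0,"ry":0,"rz":0,"dx":0,"dy":0,"dz":0,"gripper":50},{"rx":0,"ry":0,"rz":0,"dx":0,"dy":0,"dz":0,"gripper":50},{"rx":0,"ry":0,"rz":0,"dx":0,"dy":0,"dz":0,"gripper":50}]' 70 >/dev/null; python3 st.py
python3 -m pendant '[{"rx":0,"ry":0,"rz":0,"dx":0,"dy":0,"dz":0,"gripper":50},{"rx":0,"ry":0,"rz":0,"dx":0,"dy":0,"dz":0,"gripper":50},{"rx":0,"ry":0,"rz":0,"dx":0,"dy":0,"dz":0,"gripper":50},{"rx":0,"ry":0,"rz":0,"dx":0,"dy":0,"dz":0,"gripper":50},{"rx":0,"ry":0,"rz":0,"dx":0,"dy":0,"dz":0,"gripper":50},{"rx":0,"ry":0,"rz":0,"dx":0,"dy":0,"dz":0,"gripper":50},{"rx":0,"ry":0,"rz":0,"dx":0,"dy":0,"dz":0,"gripper":50},{"rx":0,"ry":0,"rz":0,"dx":0,"dy":0,"dz":0,"gripper":50}]' 70 >/dev/null; python3 st.py
```

```text
16.32 yaw -54.66 pos [527.62 -37.46 149.16] F [-2.  -9.1  6. ] T [-2.399  0.395  0.268] Tz [0.262 0.278 0.255 0.274 0.272] j6T [-0.266 -0.266 -0.266 -0.266 -0.266]
17.18 yaw -54.66 pos [527.63 -37.47 149.14] F [-1.8 -9.6  6.6] T [-2.426  0.368  0.279] Tz [0.278 0.313 0.327 0.287 0.188] j6T [-0.266 -0.266 -0.266 -0.266 -0.266]
```

Seated: the load rose past the 35 N plateau to about 65 N and was held for more than 1.5 s. Now winding back.

```bash

python3 -m pendant '[{"rx":0,"ry":0,"rz":-0.4,"dx":0,"dy":0,"dz":0,"gripper":50},{"rx":0,"ry":0,"rz":-0.8,"dx":0,"dy":0,"dz":0,"gripper":50},{"rx":0,"ry":0,"rz":-0.8,"dx":0,"dy":0,"dz":0,"gripper":50},{"rx":0,"ry":0,"rz":-0.8,"dx":0,"dy":0,"dz":0,"gripper":50},{"rx":0,"ry":0,"rz":-0.8,"dx":0,"dy":0,"dz":0,"gripper":50},{"rx":0,"ry":0,"rz":-0.8,"dx":0,"dy":0,"dz":0,"gripper":50},{"rx":0,"ry":0,"rz":-0.8,"dx":0,"dy":0,"dz":0,"gripper":50},{"rx":0,"ry":0,"rz":-0.8,"dx":0,"dy":0,"dz":0,"gripper":50}]' 70 >/dev/null
python3 -m pendant '[{"rx":0,"ry":0,"rz":-0.8,"dx":0,"dy":0,"dz":0,"gripper":50},{"rx":0,"ry":0,"rz":-0.8,"dx":0,"dy":0,"dz":0,"gripper":50},{"rx":0,"ry":0,"rz":-0.8,"dx":0,"dy":0,"dz":0,"gripper":50},{"rx":0,"ry":0,"rz":-0.8,"dx":0,"dy":0,"dz":0,"gripper":50},{"rx":0,"ry":0,"rz":-0.8,"dx":0,"dy":0,"dz":0,"gripper":50},{"rx":0,"ry":0,"rz":-0.8,"dx":0,"dy":0,"dz":0,"gripper":50},{"rx":0,"ry":0,"rz":-0.8,"dx":0,"dy":0,"dz":0,"gripper":50},{"rx":0,"ry":0,"rz":-0.6,"dx":0,"dy":0,"dz":0,"gripper":50}]' 70 >/dev/null
python3 -m pendant '[{"rx":0,"ry":0,"rz":-0.2,"dx":0,"dy":0,"dz":0,"gripper":50},{"rx":0,"ry":0,"rz":0,"dx":0,"dy":0,"dz":0,"gripper":50},{"rx":0,"ry":0,"rz":0,"dx":0,"dy":0,"dz":0,"gripper":50},{"rx":0,"ry":0,"rz":0,"dx":0,"dy":0,"dz":0,"gripper":50},{"rx":0,"ry":0,"rz":0,"dx":0,"dy":0,"dz":0,"gripper":50},{"rx":0,"ry":0,"rz":0,"dx":0,"dy":0,"dz":0,"gripper":50},{"rx":0,"ry":0,"rz":0,"dx":0,"dy":0,"dz":0,"gripper":50},{"rx":0,"ry":0,"rz":0,"dx":0,"dy":0,"dz":0,"gripper":50}]' 70 >/dev/null
python3 st.py
python3 - <<'E'
from h import *
k=get_calibration("wrist");im=capture("wrist");cv2.imwrite("pics/w3.png",im)
np.savez("w3.npz",**{a:np.array(b) for a,b in k.items()})
cv2.imwrite("pics/w3b.png",cv2.resize(im[110:335,110:395],(760,600),interpolation=2))
E
```

```text
19.38 yaw 19.7 pos [528.44 -35.05 149.15] F [-1.9  0.2  6.2] T [0.075 0.493 0.04 ] Tz [ 0.074 -0.023  0.039  0.068  0.044] j6T [-0.034 -0.034 -0.034 -0.034 -0.034]
```

View pics/w3b.png

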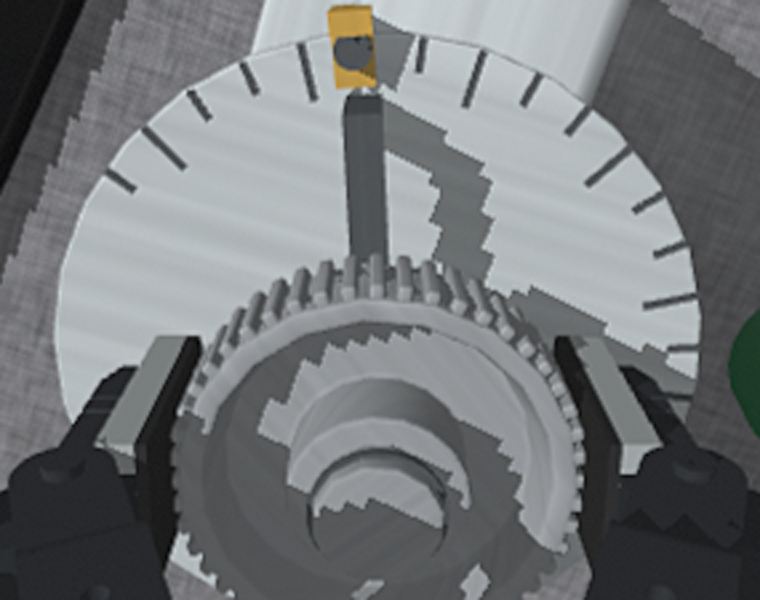

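The pointer is close under the clip: tip at (363,100), clip line centre at (353,50), tapering toward (356,105). Now computing the residual angle.

```bash
python3 - <<'E'
from h import *
k=dict(np.load("w3.npz"));s=bot.read_state();R=s["ee_rot"]
def P(x,y,z):return (R.T@(onz(k,(x*.375+110,y*.375+110),z)-s["eef_pos"]))[:2]
print("plate L/R",P(57,320,139),P(701,320,139),"wheel L/R",P(172,470,171),P(582,470,171))
for z in(139,141,147):print("clip",z,P(330,8,z),P(373,8,z),P(335,88,z),P(377,86,z))
print("ptr top end",P(346,98,162),P(382,98,162),"base",P(349,255,162),P(387,255,162),"front low",P(346,112,158),P(384,112,158))
E
```

```text
plate L/R [  5.31644248 -57.26124848] [ 5.42949855 59.38010693] wheel L/R [ -5.35423797 -30.12444812] [-5.3115556  31.48226989]
clip 139 [60.57859478 -7.14460255] [60.58893936 -0.0829692 ] [47.42745493 -6.47033018] [47.77364078  0.59548577]
clip 141 [60.69814916 -7.04386447] [60.70835708 -0.07552314] [47.72075049 -6.37849998] [48.06236284  0.59396868]
clip 147 [61.05681231 -6.74165022] [ 6.10666102e+01 -5.31849801e-02] [48.60063718 -6.1030094 ] [48.92852903  0.58941741]
ptr top end [49.36966089 -3.85598754] [49.37652243  1.29659356] base [25.66339783 -3.58977284] [25.66957357  2.12455732] front low [46.65476437 -4.00734912] [46.66214455  1.62516246]
```

```bash

python3 -m pendant '[{"rx":0,"ry":0,"rz":-0.14,"dx":0,"dy":0,"dz":0,"gripper":50},{"rx":0,"ry":0,"rz":-0.14,"dx":0,"dy":0,"dz":0,"gripper":50},{"rx":0,"ry":0,"rz":0,"dx":0,"dy":0,"dz":0,"gripper":50},{"rx":0,"ry":0,"rz":0,"dx":0,"dy":0,"dz":0,"gripper":50},{"rx":0,"ry":0,"rz":0,"dx":0,"dy":0,"dz":0,"gripper":50},{"rx":0,"ry":0,"rz":0,"dx":0,"dy":0,"dz":0,"gripper":50},{"rx":0,"ry":0,"rz":0,"dx":0,"dy":0,"dz":0,"gripper":50},{"rx":0,"ry":0,"rz":0,"dx":0,"dy":0,"dz":0,"gripper":50}]' 70 >/dev/null
python3 st.py
python3 - <<'E'
from h import *
k=get_calibration("wrist");im=capture("wrist");cv2.imwrite("pics/w4.png",im)
np.savez("w4.npz",**{a:np.array(b) for a,b in k.items()})
cv2.imwrite("pics/w4b.png",cv2.resize(im[105:215,200:290],None,fx=5.4,fy=5.4,interpolation=0))
E
```

```text
20.3 yaw 21.38 pos [528.42 -34.99 149.15] F [-1.7  0.2  6.3] T [0.16  0.547 0.045] Tz [ 0.067  0.061  0.056 -0.015  0.058] j6T [-0.033 -0.033 -0.033 -0.033 -0.033]
```

View pics/w4b.png

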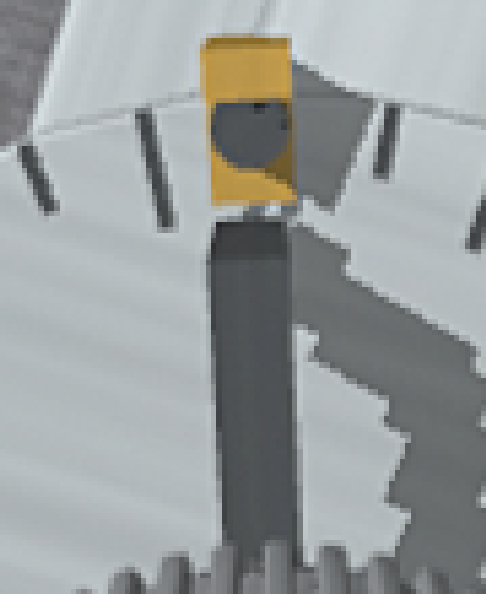

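The tip (252,222) is in line with the clip's inner edge centre (254,205), within about 0.3°. Releasing and lifting.

```bash

python3 -m pendant '[{"rx":0,"ry":0,"rz":0,"dx":0,"dy":0,"dz":0,"gripper":64},{"rx":0,"ry":0,"rz":0,"dx":0,"dy":0,"dz":0,"gripper":68},{"rx":0,"ry":0,"rz":0,"dx":0,"dy":0,"dz":0,"gripper":75},{"rx":0,"ry":0,"rz":0,"dx":0,"dy":0,"dz":0,"gripper":80},{"rx":0,"ry":0,"rz":0,"dx":0,"dy":0,"dz":0,"gripper":85},{"rx":0,"ry":0,"rz":0,"dx":0,"dy":0,"dz":0,"gripper":85},{"rx":0,"ry":0,"rz":0,"dx":0,"dy":0,"dz":0,"gripper":85},{"rx":0,"ry":0,"rz":0,"dx":0,"dy":0,"dz":0,"gripper":85}]'
python3 -m pendant '[{"rx":0,"ry":0,"rz":0,"dx":0,"dy":0,"dz":-0.2,"gripper":85},{"rx":0,"ry":0,"rz":0,"dx":0,"dy":0,"dz":-0.3,"gripper":85},{"rx":0,"ry":0,"rz":0,"dx":0,"dy":0,"dz":-0.5,"gripper":85},{"rx":0,"ry":0,"rz":0,"dx":0,"dy":0,"dz":-0.5,"gripper":85},{"rx":0,"ry":0,"rz":0,"dx":0,"dy":0,"dz":0,"gripper":85},{"rx":0,"ry":0,"rz":0,"dx":0,"dy":0,"dz":0,"gripper":85},{"rx":0,"ry":0,"rz":0,"dx":0,"dy":0,"dz":0,"gripper":85},{"rx":0,"ry":0,"rz":0,"dx":0,"dy":0,"dz":0,"gripper":85}]'
python3 - <<'E'
from h import *
im=capture("wrist")
cv2.imwrite("pics/w5b.png",cv2.resize(im[80:290,140:365],(640,597),interpolation=2))
E
```

```text
time: 21.02
eef_pos: [527.6, -34.9, 147.3]
ee_rot: [[0.931, 0.364, -0.0], [0.364, -0.931, -0.0], [-0.0, 0.0, -1.0]]
wrist_force: [-0.1, -0.0, 0.4]
opening: 85.0
gripper_force: 0.0
time: 21.68
eef_pos: [527.0, -34.9, 206.7]
ee_rot: [[0.932, 0.364, -0.002], [0.364, -0.932, -0.0], [-0.002, -0.001, -1.0]]
wrist_force: [0.1, -0.4, -0.3]
opening: 84.9
gripper_force: 0.0
```

View pics/w5b.png

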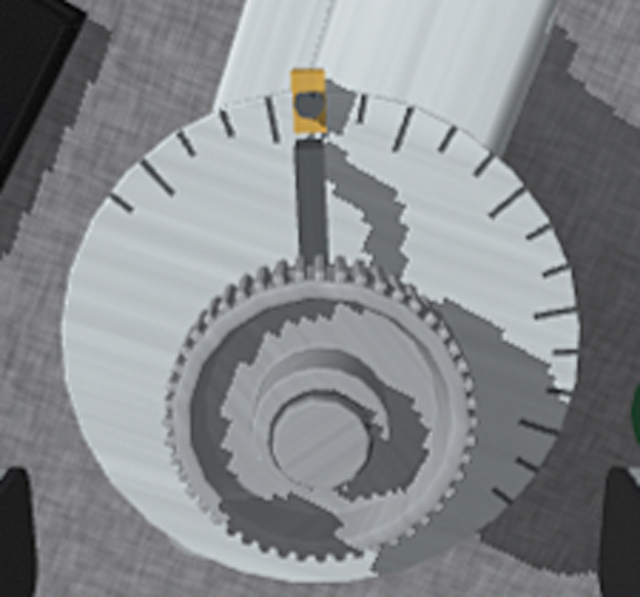

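The pointer (310,142) still stands at the clip (309,100) and the gripper is clear of the wheel, so I'm handing in.

```bash
python3 -c "
from cell import bot
print(bot.finish_job())"
```

```text
the job is handed in; nothing more can be done
None
```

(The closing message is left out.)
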